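Cull the short spacer, then peel the top tray off the clinging stack and hold it out

TASK

One of the five aluminium spacers standing in the top parts tray was cut too short: pick it out and leave it in the red reject bin. Then grip the tray's pull lug and peel the tray, with the four good spacers still standing in it, off the clinging stack: raise the lug's corner about 3 cm while the opposite corner still rests on the stack, then lift the tray away without shifting the trays beneath or the other things on the bench. Finish holding the tray by its lug, still and level, centred about 10 cm above the black rubber pad; do not put it down or let go.

Things in the scene. Friction and masses are not known exactly. Their poses are not given: they have to be found in the camera images.
- short_spacer_mid (a point): the reject: turned aluminium spacer, an upright round pin 16 mm across and only 36 mm high, standing in one of the five round sockets of the top tray (any of them); this point is its centre, half-way up, z along its length. It is seen by its top, 14 mm lower than the others'. Its lower 8 mm stand inside the socket's ring.
- spacer_1_mid (a point): good spacer, aluminium, 16 mm across, 50 mm high, standing in another socket of the top tray, its lower 8 mm inside the socket's ring; this point is its centre, half-way up, z along its length
- spacer_2_mid (a point): good spacer, aluminium, 16 mm across, 50 mm high, standing in another socket of the top tray, its lower 8 mm inside the socket's ring; this point is its centre, half-way up, z along its length
- spacer_3_mid (a point): good spacer, aluminium, 16 mm across, 50 mm high, standing in another socket of the top tray, its lower 8 mm inside the socket's ring; this point is its centre, half-way up, z along its length
- spacer_4_mid (a point): good spacer, aluminium, 16 mm across, 50 mm high, standing in another socket of the top tray, its lower 8 mm inside the socket's ring; this point is its centre, half-way up, z along its length
- tray_middle (a point): top tray: blue, formed, 144 (its x) x 108 (its y) mm over the rim, 14 deep, nested in the stack, rim top 40 mm above the bench at the start. This point: middle of its inner floor, 11.5 mm below the rim top, 2.5 above its underside; z up. Five sockets (rings 8 mm high, 24 across) at x,y = -44,-26, 0,-26, 44,-26, -44,26, 0,26; none by the lug. Neighbouring spacers leave 36 mm free along y, 28 along x.
- tray_lug (a point): centre of the tray's pull lug: upright blue tab on the rim at the tray's +x +y corner (68, 50 mm from its middle), 28 mm wide, 10 thick, 26 high: from the rim top (13 mm below this point) to 13 mm above this point. Its wide faces look along the tray's x and y in equal parts (45 degrees): pinch it across its thickness from above. 60 mm are free on the inner side. Axes as the tray's.
- tray_far_corner (a point): underside of the tray's rim at the corner opposite the lug (-66, -48 mm from its middle). The tray clings to the stack at its four corners: the nested walls grip there (1 N at the lug, 2.7 N at the side corners, 4 N at this one) until that corner has risen 6 mm. Tilted up about this corner it comes free with about 5 N at the lug; pulled up level, all four hold at once (10 N) and can lift the pile. Axes as the tray's.
- stack: three more such trays nested in a flat aluminium stand, 220 (its x) x 180 mm, 8 mm high: one loose pile of 0.78 kg, rim top 34 mm above the bench; origin on the bench under its middle, axes as the top tray's. In its frame the lug's centre is at height 53 mm and the far corner at 34 mm while the top tray is nested.
- bin_floor (a point): red reject bin, 96 (its x) x 80 (its y) mm, 44 mm high, open, walls 4 mm, floor inside about 76 x 60 mm; loose, 0.2 kg. This point is the middle of its inner floor, 3 mm above the bench.
- pad_middle (a point): black rubber bench pad, 110 (its x) x 150 (its y) x 3 mm, fixed flat; this point is the middle of its top.
- tweezers: bystander, loose: steel tweezers, 132 mm long, lying flat; origin under its middle
- marker: bystander, loose: red and black marker pen, 138 mm long; origin under its middle
- rivet_tin: bystander, loose: small red tin, 42x60x34 mm; origin under its middle
- tape_roll: bystander, loose: roll of cream tape lying flat, 87 mm across, 19 high; origin under its middle
- thread_cone: bystander, loose: brown cone of thread, 54 mm across, 85 high; origin under its middle
- tray: the whole top tray; origin under its middle, on its underside; 0.1 kg, about 0.2 kg with four spacers
- short_spacer: the whole short spacer; origin at the middle of its foot

How it is judged:
On the way, in this order (a step that is already met when the one before it is completed fails the run):
1. the short spacer lies in the reject bin, let go (x of short_spacer_mid in the frame of bin_floor between -0.042 and 0.042 m and y of short_spacer_mid in the frame of bin_floor between -0.034 and 0.034 m and z of short_spacer_mid in the frame of bin_floor between 0 and 0.035 m and contact force between the fingers and short_spacer below 0.05 N), for 0.2 s.
2. held by the lug, the tray's lug corner is raised at least 20 mm while the opposite corner is still within 6 mm of its nested height on the stack (z of tray_lug in the frame of stack above 0.073 m and z of tray_far_corner in the frame of stack below 0.04 m and horizontal distance between tray_far_corner and stack below 0.095 m and contact force between the fingers and tray above 0.5 N), for 0.1 s.
At the end, for the whole second after the job is handed in: Short spacer in the bin; tray held by the fingers alone, still, level within 10 degrees, its middle within 35 mm of the pad's in plan, its floor 70 to 140 mm above the pad, four good spacers upright in it; trays beneath flat, within 20 mm of where they stood (x of short_spacer_mid in the frame of bin_floor between -0.042 and 0.042 m and y of short_spacer_mid in the frame of bin_floor between -0.034 and 0.034 m and z of short_spacer_mid in the frame of bin_floor between 0 and 0.035 m and x of spacer_1_mid in the frame of tray_middle between -0.06 and 0.06 m and y of spacer_1_mid in the frame of tray_middle between -0.042 and 0.042 m and z of spacer_1_mid in the frame of tray_middle between 0.018 and 0.03 m and angle between the z axis of each of spacer_1_mid, spacer_2_mid, spacer_3_mid, spacer_4_mid and the z axis of tray_middle, either way round below 0.3 rad and x of spacer_2_mid in the frame of tray_middle between -0.06 and 0.06 m and y of spacer_2_mid in the frame of tray_middle between -0.042 and 0.042 m and z of spacer_2_mid in the frame of tray_middle between 0.018 and 0.03 m and x of spacer_3_mid in the frame of tray_middle between -0.06 and 0.06 m and y of spacer_3_mid in the frame of tray_middle between -0.042 and 0.042 m and z of spacer_3_mid in the frame of tray_middle between 0.018 and 0.03 m and x of spacer_4_mid in the frame of tray_middle between -0.06 and 0.06 m and y of spacer_4_mid in the frame of tray_middle between -0.042 and 0.042 m and z of spacer_4_mid in the frame of tray_middle between 0.018 and 0.03 m and distance of stack from where it was at the start of the episode below 0.02 m and angle between stack's own z axis and vertical below 0.05 rad and contact force between the fingers and tray above 1 N and contact force between tray and stack below 0.05 N and horizontal distance between tray_middle and pad_middle below 0.035 m and z of tray_middle in the frame of pad_middle between 0.07 and 0.14 m and angle between tray_middle's own z axis and vertical below 0.17 rad and linear speed of tray below 0.03 m/s); the arm keeps its last pose, push and grip.
It fails at once if the stack beneath is lifted, tipped (over 7 degrees) or shifted by more than 25 mm (distance of stack from where it was at the start of the episode above 0.025 m or angle between stack's own z axis and vertical above 0.12 rad).
It fails at once if a bystander is shifted by more than 25 mm (distance of any of tweezers, marker, rivet_tin, tape_roll, thread_cone from where it was at the start of the episode above 0.025 m).
It also fails if it takes over 54 s, if anything falls off the work surface, if the arm or the gripper's body presses on something with over 40 N, if the wrist force passes 120 N, or if a joint passes its speed limit or range.

ROBOT

A 6-joint arm with a two-finger parallel gripper is mounted at the origin on a cart in front of the work surface, level with it; the furniture and walls round the work are solid. World frame = base frame: x ahead of the robot, y to its left, z up, the work surface at z = 0. Lengths are in m, angles in rad, forces in N, time in s.
With the tool pointing down it reaches from about 0.25 to 0.8 m from the base axis. Payload 8.5 kg.
Tool frame: the origin (TCP) lies on the mounting face of the last link; the fingertips stand 173 mm ahead of it and the grasp point (between the pads) lies 155 mm ahead of it; z points along the fingers, y is the line along which they close (so a half turn about z gives the same grasp; the last joint's range is limited). The gripper opens to 85 mm and grips with 20 to 120 N. Pads are 22 mm wide; open, the fingers measure 114 mm over their backs; the gripper's body (76 mm by 85 mm) begins 54 mm behind the grasp point. The pads swing forward as they close: fully open they stand 13 mm farther back than shut.
Start: joints at [1.331, 0.238, -0.013, 1.319, 0, 1.571], TCP at [0.125, 0.51, 0.405] pointing down, gripper open.
Joint ranges: [-2.66, 2.66], [-1.03, 1.9], [-1.14, 1.46], [-1.82, 2.27], [-1.45, 1.34], [-3.14, 3.14]. Speed limits (rad/s): [2.22, 2.22, 2.79, 3.14, 3.14, 3.14].

INTERFACE

Orientations are given as a rotation vector (axis times angle).
In Python, from plant import ctrl gives the robot as it stands. The module is installed in compiled form; this text tells all that it offers.
- The arm moves only by the tool carry_out, never from a script. Its argument "motion" is a list of rows, each a list of 3 entries, a list of its own where there are three numbers: the shift along the world's x, y, z normalised to -1 to 1, where 1 is 0.3 m, then the turn, a rotation vector about the world's x, y, z normalised to -1 to 1, where 1 is 90 degrees, then the closure, from 0 (fully open) to 1 (shut). In form: [[[dx, dy, dz], [ax, ay, az], gripper], ...]. A call has 1 to 10 rows; each row is the pose to reach, as a shift and turn from the pose commanded when the call began; what a row does not reach only later rows make up. A row lasts 1/12 s, in which the tool goes at most 41.7 mm and 7.16 degrees, less where a joint would pass 70% of its speed; a pose out of reach is approached as far as the arm can. A call with a number of a shift or a turn outside -1 to 1 is refused whole. A call with a gripper value outside its range is refused whole. The fingers move at their own pace and stop on an object; "newtons" is the grip in N (left out, the last holds). Time passes only in rows, so rows that repeat a pose let the fingers close. It gives the time, the measured TCP pose, the force, the opening and the grip force at its end, in the units of the state.
- ctrl.get_obs(): the state, without advancing time (a new reading comes with each control period).
- ctrl.grab_frame(name): name is "side" or "top" or "wrist"; returns a dict with "frame" (384x512x3 uint8, red, green, blue), "depth" (384x512 float32, m along the optical axis (not along the pixel's ray), 0 where there is no reading), "mtx" (3x3 intrinsics, pixels), "dist" ([k1, k2, p1, p2, k3] as OpenCV has them; the pictures are not rectified), "extrinsics" (4x4, takes a point from camera to world coordinates); the wrist camera has in their place "mount" (4x4, takes a point from camera to tool coordinates, whose origin is the TCP and whose axes are the flange's). Camera axes: x right, y up, looking along -z (the intrinsics and any distortion apply to the point x, -y, -z); pixel columns grow to the right and rows downward; lengths in m; the calibration is good to about 2 mm. A picture is of the moment at which its call begins: read the wrist's pose just before it.
- ctrl.hand_in(): hands the job in; it is judged then, once.
The state is a dict: "clock": time; "qpos": joint angles; "qd": joint speeds; "joint_efforts": joint torques, N m; "ee_pos": TCP position; "tool_rot": TCP orientation; "contact_force": force on the tool from outside, world axes, zero at the start; "moment": the same for the moment, N m; "finger_gap": opening from 0.0 (shut) to 1.0 (fully open); "grip_force": force on a finger pad.
Only numpy, scipy, OpenCV 4.12 (cv2) and the standard library are available. Lean on these libraries where they do the work, as an engineer would, in place of code of your own. Each camera call takes 0.05 s, during which the arm holds its last target. There are 200 camera calls.

## Working session

There is one attempt and no reset: what is moved stays moved. The work goes in short steps, Python scripts to look and compute and a tool call to move; the robot and the scene stay as the last step left them, time stands still between calls to the robot, and variables do not carry over. Pictures are saved under pics/ and viewed, at most 10 in all, crops included, and the job is handed in when it is done.

Besides the shell and the picture viewer there is one more tool, called as name(argument=value, ...) on one line, values as JSON. carry_out: Moves the arm, as the interface text tells. Scaled input: -1 to 1 covers 0.3 m each way for a shift and 90 degrees each way for a turn. Its arguments: {"type":"object","properties":{"motion":{"type":"array","items":{"type":"array"}},"newtons":{"type":"number"}},"required":["motion"]}

```bash
mkdir -p pics; cat > h.py <<'E'
import numpy as np, cv2
from plant import ctrl
def grab(name):
    o=ctrl.get_obs(); f=ctrl.grab_frame(name)
    if name=="wrist":
        T=np.eye(4); T[:3,:3]=cv2.Rodrigues(np.array(o["tool_rot"],float))[0]; T[:3,3]=o["ee_pos"]; E=T@np.array(f["mount"])
    else: E=np.array(f["extrinsics"])
    f["E"]=E; return f
def ray(f,uv):
    p=cv2.undistortPoints(np.array(uv,np.float64).reshape(-1,1,2),np.array(f["mtx"],float),np.array(f["dist"],float)).reshape(-1,2)
    d=np.c_[p[:,0],-p[:,1],-np.ones(len(p))]@f["E"][:3,:3].T
    return f["E"][:3,3],d
def onz(f,uv,z):
    o,d=ray(f,uv); return o+d*((z-o[2])/d[:,2])[:,None]
def pt(f,uv,win=1):
    out=[]
    for u,v in np.array(uv,int).reshape(-1,2):
        w=f["depth"][v-win:v+win+1,u-win:u+win+1]; z=np.median(w[w>0]); o,d=ray(f,[[u,v]]); out.append((o+d*z)[0])
    return np.array(out)
def cloud(f):
    h,w=f["depth"].shape; vv,uu=np.mgrid[:h,:w]; o,d=ray(f,np.c_[uu.ravel(),vv.ravel()])
    return (o+d*f["depth"].reshape(-1,1)).reshape(h,w,3)
def save(f,n): cv2.imwrite("pics/"+n+".png",f["frame"][:,:,::-1])
E
python3 - <<'E'
from h import *
np.set_printoptions(precision=3,suppress=True)
print({k:np.round(v,3) for k,v in ctrl.get_obs().items()})
a=[]
for n in("top","side"):
    f=grab(n); a.append(f["frame"]); print(n,f["E"],f["mtx"],f["dist"])
    import pickle; pickle.dump(f,open(n+".pkl","wb"))
cv2.imwrite("pics/a.png",a[0][:,:,::-1]);cv2.imwrite("pics/b.png",a[1][:,:,::-1])
E
```

```text
{'clock': np.float64(0.0), 'qpos': array([ 1.331,  0.239, -0.014,  1.319, -0.   ,  1.571]), 'qd': array([-0.   , -0.001, -0.001, -0.001,  0.001, -0.   ]), 'joint_efforts': array([  0.001, -53.877,  34.644,   0.018,   0.   ,   0.   ]), 'ee_pos': array([0.125, 0.51 , 0.404]), 'tool_rot': array([-0.376, -3.119,  0.002]), 'contact_force': array([0.318, 0.783, 1.325]), 'moment': array([ 0.008,  0.034, -0.012]), 'grip_force': np.float64(0.0), 'finger_gap': np.float64(1.003)}
top [[ 0.028  0.987 -0.159  0.465]
 [-1.     0.029  0.004  0.256]
 [ 0.009  0.158  0.987  0.984]
 [ 0.     0.     0.     1.   ]] [[435.1     0.    253.456]
 [  0.    435.1   191.815]
 [  0.      0.      1.   ]] [-0.012  0.     0.     0.     0.   ]
side [[ 0.846  0.28  -0.453  0.216]
 [-0.532  0.478 -0.699 -0.378]
 [ 0.021  0.832  0.554  0.563]
 [ 0.     0.     0.     1.   ]] [[413.391   0.    261.881]
 [  0.    413.391 187.137]
 [  0.      0.      1.   ]] [-0.077  0.     0.     0.     0.   ]
```

View pics/a.png

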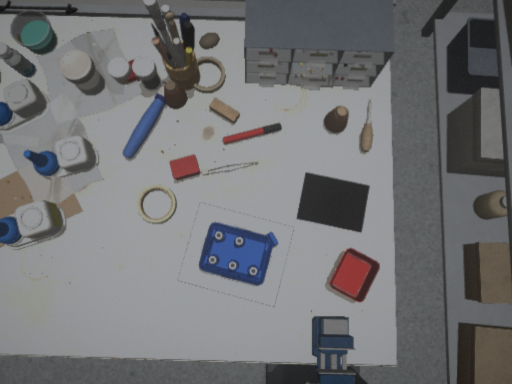

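View pics/b.png

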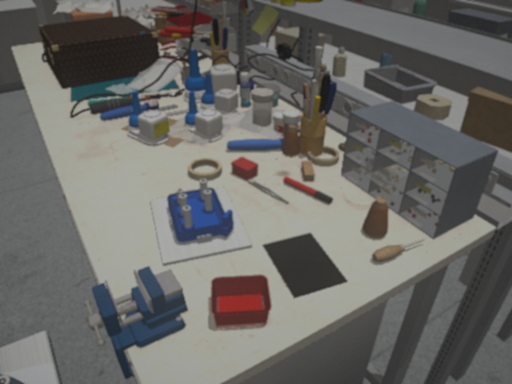

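The top view shows the tray at about (236,254) with its lug at (272,240), the bin at (354,275) and the pad at (334,202). The side view shows the same layout, with the thread cone near the pad. Next I'll measure them.

```bash
python3 - <<'E'
from h import *
import pickle
np.set_printoptions(precision=4,suppress=True)
f=pickle.load(open("top.pkl","rb")); im=f["frame"]; hsv=cv2.cvtColor(im,cv2.COLOR_RGB2HSV); P=cloud(f)
print("bench z",np.median(P[310:330,100:300,2]))
def comp(m,box,name,z):
    u0,v0,u1,v1=box; k=np.zeros(m.shape,np.uint8); k[v0:v1,u0:u1]=m[v0:v1,u0:u1]
    c=max(cv2.findContours(k,cv2.RETR_EXTERNAL,cv2.CHAIN_APPROX_NONE)[0],key=cv2.contourArea)
    q=onz(f,c.reshape(-1,2).astype(float),z)[:,:2].astype(np.float32)
    r=cv2.minAreaRect(q); b=cv2.boxPoints(r); print(name,"c",np.array(r[0]),"size",np.array(r[1]),"corners",b.round(3).tolist())
    return c
H,S,V=hsv[...,0],hsv[...,1],hsv[...,2]
blue=((H>105)&(H<130)&(S>120)).astype(np.uint8)
c=comp(blue,(190,215,290,295),"tray@40",.04)
k=cv2.morphologyEx(blue,cv2.MORPH_OPEN,np.ones((13,13)))
comp(k,(190,215,290,295),"tray opened@40",.04)
red=(((H<10)|(H>170))&(S>120)).astype(np.uint8)
comp(red,(325,240,385,305),"bin@44",.044)
comp((V<60).astype(np.uint8),(290,165,380,235),"pad@3",.003)
# high points on tray
Z=P[...,2]; reg=np.zeros(Z.shape,np.uint8); reg[215:295,190:290]=1
for lo in(.05,.07):
    n,l,st,ce=cv2.connectedComponentsWithStats(((Z>lo)&(reg>0)).astype(np.uint8))
    for i in range(1,n):
        if st[i,4]>4: print(lo,ce[i],st[i,4],np.median(P[l==i],0),np.percentile(Z[l==i],90))
crop=cv2.resize(im[200:310,180:390],None,fx=3.6,fy=3.6,interpolation=cv2.INTER_CUBIC)
cv2.imwrite("pics/c.png",crop[:,:,::-1])
E
```

```text
bench z 0.0005131113620123751
tray@40 c [0.4853 0.2809] size [0.1487 0.1119] corners [[0.41499999165534973, 0.2199999988079071], [0.5239999890327454, 0.19599999487400055], [0.5559999942779541, 0.34200000762939453], [0.44600000977516174, 0.36500000953674316]]
tray opened@40 c [0.4862 0.2763] size [0.0703 0.123 ] corners [[0.4490000009536743, 0.3370000123977661], [0.453000009059906, 0.21400000154972076], [0.5230000019073486, 0.2160000056028366], [0.5199999809265137, 0.33899998664855957]]
bin@44 c [0.4466 0.0393] size [0.0647 0.0787] corners [[0.3970000147819519, 0.02800000086426735], [0.46700000762939453, -0.007000000216066837], [0.4959999918937683, 0.050999999046325684], [0.4259999990463257, 0.0860000029206276]]
pad@3 c [0.6053 0.0702] size [0.1459 0.106 ] corners [[0.5400000214576721, 0.00800000037997961], [0.6439999938011169, -0.010999999940395355], [0.6710000038146973, 0.13199999928474426], [0.5659999847412109, 0.15199999511241913]]
0.05 [218.6481 234.9074] 54 [0.5178 0.3214 0.0791] 0.08093285141194825
0.05 [272.8088 237.9559] 68 [0.5154 0.2085 0.0663] 0.06845821301468986
0.05 [238.8085 240.3617] 47 [0.5085 0.2793 0.0792] 0.08085996311819446
0.05 [212.3696 259.1087] 46 [0.4682 0.3342 0.0649] 0.06713102549277578
0.05 [232.4615 264.7885] 52 [0.4574 0.291  0.0792] 0.08101572348276417
0.05 [252.8913 270.3696] 46 [0.4482 0.2486 0.0794] 0.08106856385689154
0.07 [218.4286 234.6735] 49 [0.5179 0.3228 0.0792] 0.08102664302286004
0.07 [238.8 240.2] 45 [0.5085 0.2793 0.0793] 0.08088657865051849
0.07 [232.1875 264.875 ] 48 [0.4574 0.2918 0.0794] 0.08103047151027457
0.07 [252.8913 270.3696] 46 [0.4482 0.2486 0.0794] 0.08106856385689154
```

View pics/c.png

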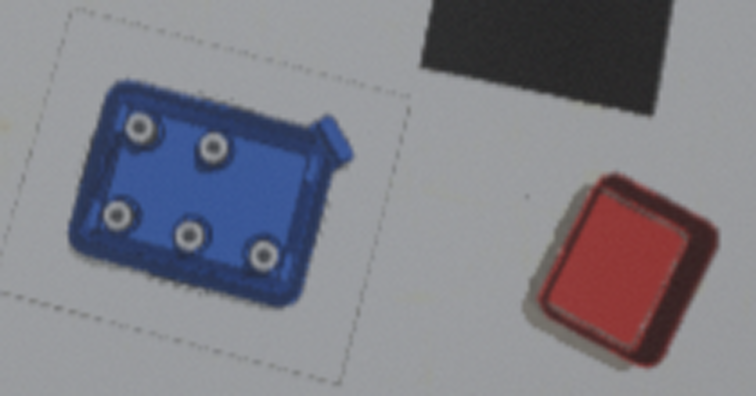

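The short spacer stands in socket (-44,-26): its top is at about 0.066, against about 0.08 for the others. Next I'll find the bin centre and take a closer look with the wrist camera.

```bash
python3 - <<'E'
from h import *
import pickle
np.set_printoptions(precision=4,suppress=True)
f=pickle.load(open("top.pkl","rb")); hsv=cv2.cvtColor(f["frame"],cv2.COLOR_RGB2HSV);P=cloud(f)
H,S,V=[hsv[...,i].astype(int) for i in range(3)]
m=((((H<12)|(H>165))&(S>90))).astype(np.uint8); k=np.zeros_like(m); k[240:310,320:390]=m[240:310,320:390]
c=max(cv2.findContours(k,0,1)[0],key=cv2.contourArea).reshape(-1,2).astype(float)
r=cv2.minAreaRect(onz(f,c,.044)[:,:2].astype(np.float32)); print("bin rim",r)
q=P[240:310,320:390].reshape(-1,3); q=q[(q[:,2]>.035)&(q[:,2]<.06)]
print("bin depth rim",len(q),cv2.minAreaRect(q[:,:2].astype(np.float32)))
q=P[240:310,320:390].reshape(-1,3); kk=k[240:310,320:390].ravel()>0; q=q[kk&(q[:,2]<.012)]
print("bin floor",len(q),cv2.minAreaRect(q[:,:2].astype(np.float32)),np.median(q,0))
R=cv2.Rodrigues(np.array(ctrl.get_obs()["tool_rot"]))[0]; print(R); print(ctrl.grab_frame("wrist")["mount"])
E
```

```text
bin rim ((0.4442628026008606, 0.033223047852516174), (0.07947749644517899, 0.09394118934869766), 63.33657455444336)
bin depth rim 254 ((0.44453755021095276, 0.030630938708782196), (0.08131325244903564, 0.09621850401163101), 63.298954010009766)
bin floor 1155 ((0.44299325346946716, 0.03110482357442379), (0.07004503905773163, 0.09056645631790161), 63.50758361816406) [0.4437 0.0276 0.0034]
[[-0.9714  0.2375 -0.0003]
 [ 0.2375  0.9714 -0.0012]
 [-0.     -0.0013 -1.    ]]
[[-0.0008  0.9557  0.2942  0.0747]
 [ 1.      0.0007  0.0004  0.0007]
 [ 0.0002  0.2942 -0.9557  0.0301]
 [ 0.      0.      0.      1.    ]]
```

carry_out(motion=[[[0.6,-0.5,0],[0,0,-0.5],0],[[0.6,-0.5,0],[0,0,-0.5],0],[[0.6,-0.5,0],[0,0,-0.5],0],[[0.6,-0.5,0],[0,0,-0.5],0],[[0.6,-0.5,0],[0,0,-0.5],0],[[0.6,-0.5,0],[0,0,-0.5],0],[[0.6,-0.5,0],[0,0,-0.5],0],[[0.6,-0.5,0],[0,0,-0.5],0]])

```text
clock: 0.82
ee_pos: [0.3058, 0.3588, 0.4046]
tool_rot: [-1.548, -2.734, 0.001]
contact_force: [-0.4, 0.6, -0.6]
finger_gap: 0.999
grip_force: 0.0
```

carry_out(motion=[[[0.54,-0.087,-0.2],[0,0,-0.486],0.5],[[0.54,-0.087,-0.2],[0,0,-0.486],0.5],[[0.54,-0.087,-0.2],[0,0,-0.486],0.5],[[0.54,-0.087,-0.2],[0,0,-0.486],0.5],[[0.54,-0.087,-0.2],[0,0,-0.486],0.5],[[0.54,-0.087,-0.2],[0,0,-0.486],0.5],[[0.54,-0.087,-0.2],[0,0,-0.486],0.5],[[0.54,-0.087,-0.2],[0,0,-0.486],0.5],[[0.54,-0.087,-0.2],[0,0,-0.486],0.5]])

```text
clock: 1.57
ee_pos: [0.466, 0.3344, 0.3448]
tool_rot: [-2.444, -1.974, 0.0]
contact_force: [-1.3, 0.3, 0.2]
finger_gap: 0.5
grip_force: 0.0
```

```bash
cat > look.py <<'E'
from h import *
import sys
np.set_printoptions(precision=4,suppress=True)
f=grab("wrist"); save(f,sys.argv[1]); P=cloud(f); Z=P[...,2]
for lo,hi in((.058,.072),(.072,.09)):
    n,l,st,ce=cv2.connectedComponentsWithStats(((Z>lo)&(Z<hi)&(f["depth"]>.12)).astype(np.uint8))
    for i in range(1,n):
        if st[i,4]>60:
            q=P[l==i]; r=cv2.minAreaRect(q[:,:2].astype(np.float32)); print(lo,ce[i],st[i,4],"c",np.array(r[0]),"size",np.array(r[1]),"ang",r[2],"z",np.median(q[:,2]))
o=ctrl.get_obs(); R=cv2.Rodrigues(np.array(o["tool_rot"]))[0]; print(o["ee_pos"],"grasp",o["ee_pos"]+R[:,2]*.155,"yaw y",np.degrees(np.arctan2(R[1,1],R[0,1])),"gap",o["finger_gap"],o["grip_force"],o["clock"],o["qpos"])
E
python3 look.py w1
```

```text
0.058 [260.2983 192.7311] 238 c [0.4679 0.3347] size [0.015 0.015] ang 75.97005462646484 z 0.06525888504557441
0.058 [312.4691 189.7901] 81 c [0.5172 0.3265] size [0.0156 0.0072] ang 17.45172691345215 z 0.06540143395477374
0.058 [259.2717 231.0109] 92 c [0.4595 0.2966] size [0.0063 0.015 ] ang 73.4508056640625 z 0.0651340286977848
0.058 [311.1579 231.4079] 76 c [0.5083 0.2855] size [0.0137 0.0045] ang 1.0020579099655151 z 0.06438289929241403
0.058 [258.0625 270.7768] 112 c [0.448  0.2537] size [0.0065 0.0149] ang 87.99763488769531 z 0.06523348219106383
0.072 [318.2711 198.3077] 273 c [0.5184 0.3227] size [0.0153 0.0151] ang 79.98738098144531 z 0.07918115318792635
0.072 [259.4327 241.6   ] 245 c [0.4581 0.2918] size [0.0156 0.0142] ang 76.61749267578125 z 0.07921003096096157
0.072 [317.0326 238.7935] 92 c [0.5116 0.2829] size [0.0065 0.0123] ang 62.78962326049805 z 0.07895113619644659
0.072 [258.3304 282.0391] 230 c [0.448  0.2493] size [0.0154 0.015 ] ang 74.79475402832031 z 0.07913652624906609
[0.466  0.3344 0.345 ] grasp [0.466  0.3345 0.19  ] yaw y -12.180297154578065 gap 0.49661856302444185 0.0 1.6167 [ 0.6224  0.3457 -0.015   1.2098  0.0002  2.4058]
```

View pics/w1.png

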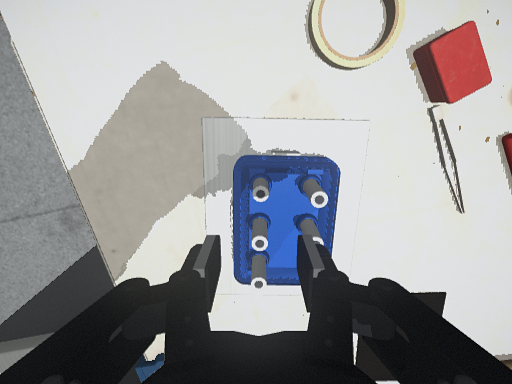

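The wrist view shows the short spacer's top at pixel (260,193), or (0.468,0.335), with the others around it. The tool is within 2 mm of it, so I'll descend and grip.

carry_out(motion=[[[0.005,0,-0.1],[0,0,0],0.5],[[0.005,0,-0.2],[0,0,0],0.5],[[0.005,0,-0.28],[0,0,0],0.5],[[0.005,0,-0.33],[0,0,0],0.5],[[0.005,0,-0.37],[0,0,0],0.5],[[0.005,0,-0.4],[0,0,0],0.5],[[0.005,0,-0.43],[0,0,0],0.5],[[0.005,0,-0.43],[0,0,0],0.5]])

```text
clock: 2.28
ee_pos: [0.4676, 0.3339, 0.2146]
tool_rot: [-2.448, -1.969, 0.002]
contact_force: [-0.6, -0.9, 0.7]
finger_gap: 0.497
grip_force: 0.0
```

carry_out(motion=[[[0,0,0],[0,0,0],1],[[0,0,0],[0,0,0],1],[[0,0,0],[0,0,0],1],[[0,0,0],[0,0,0],1],[[0,0,0],[0,0,0],1],[[0,0,0],[0,0,0],1],[[0,0,0],[0,0,0],1],[[0,0,0],[0,0,0],1]], newtons=30)

```text
clock: 2.95
ee_pos: [0.4684, 0.3341, 0.2165]
tool_rot: [-2.449, -1.967, -0.002]
contact_force: [-1.0, 0.8, 6.6]
finger_gap: 0.174
grip_force: 29.7
```

carry_out(motion=[[[0,0,0.03],[0,0,0],1],[[0,0,0.07],[0,0,0],1],[[0,0,0.12],[0,0,0],1],[[0,0,0.2],[0,0,0],1],[[0,0,0.3],[0,0,0],1],[[0,0,0.4],[0,0,0],1],[[0,0,0.4],[0,0,0],1]])

```text
clock: 3.53
ee_pos: [0.4692, 0.3344, 0.3419]
tool_rot: [2.449, 1.966, 0.013]
contact_force: [-0.1, 0.1, 0.1]
finger_gap: 0.168
grip_force: 29.4
```

carry_out(motion=[[[0,-0.1,0],[0,0,-0.04],1],[[-0.02,-0.2,0],[0,0,-0.08],1],[[-0.03,-0.3,0],[0,0,-0.12],1],[[-0.04,-0.4,0],[0,0,-0.16],1],[[-0.05,-0.5,0],[0,0,-0.16],1],[[-0.06,-0.6,0],[0,0,-0.16],1],[[-0.07,-0.7,0],[0,0,-0.16],1],[[-0.08,-0.8,0],[0,0,-0.16],1],[[-0.08,-0.9,0],[0,0,-0.16],1],[[-0.08,-1,0],[0,0,-0.16],1]])

```text
clock: 4.37
ee_pos: [0.4436, 0.0324, 0.336]
tool_rot: [2.677, 1.644, 0.0]
contact_force: [0.4, -0.8, 0.3]
finger_gap: 0.174
grip_force: 29.4
```

```bash
python3 - <<'E'
from h import *
a=grab("wrist");b=grab("top")
cv2.imwrite("pics/d.png",np.hstack([cv2.resize(x["frame"],(400,300)) for x in(a,b)])[:,:,::-1])
o=ctrl.get_obs(); print(o["ee_pos"],o["finger_gap"],o["grip_force"],o["contact_force"],o["clock"],o["qpos"])
E
```

```text
[0.44372842 0.03077842 0.33596919] 0.17201118374166252 29.382554590702057 [ 0.30572619 -0.06553843 -0.14207699] 4.4667 [ 6.95699354e-02  1.38208475e-01 -3.22834534e-01  1.10982221e+00
 -1.05915278e-03  2.11342628e+00]
```

View pics/d.png

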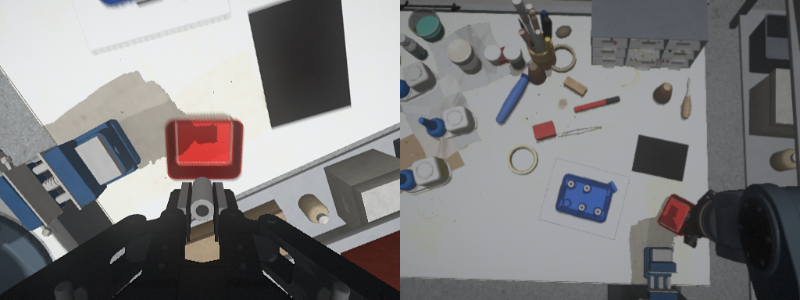

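Left (wrist): the spacer at (202,211) is held in line above the bin. Right (top): four spacers still stand in the tray at (585,198). Next I lower it and release.

carry_out(motion=[[[0,0,-0.1],[0,0,0],1],[[0,0,-0.2],[0,0,0],1],[[0,0,-0.28],[0,0,0],1],[[0,0,-0.34],[0,0,0],1],[[0,0,-0.39],[0,0,0],1],[[0,0,-0.42],[0,0,0],1],[[0,0,-0.44],[0,0,0],1],[[0,0,-0.45],[0,0,0],1],[[0,0,-0.45],[0,0,0],1]])

```text
clock: 5.22
ee_pos: [0.4443, 0.034, 0.2006]
tool_rot: [-2.677, -1.644, 0.0]
contact_force: [-0.3, 1.5, -0.1]
finger_gap: 0.174
grip_force: 29.4
```

carry_out(motion=[[[0,0,0],[0,0,0],0.6],[[0,0,0],[0,0,0],0.6],[[0,0,0],[0,0,0],0.6],[[0,0,0],[0,0,0],0.6],[[0,0,0.05],[0,0,0],0.6],[[0,0,0.12],[0,0,0],0.6],[[0,0,0.2],[0,0,0],0.6],[[0,0,0.3],[0,0,0],0.6],[[0,0,0.45],[0,0,0],0.6],[[0,0,0.45],[0,0,0],0.6]])

```text
clock: 6.05
ee_pos: [0.4455, 0.0339, 0.3419]
tool_rot: [2.674, 1.642, 0.012]
contact_force: [1.1, 0.5, 0.2]
finger_gap: 0.398
grip_force: 0.0
```

```bash
python3 - <<'E'
from h import *
np.set_printoptions(precision=4,suppress=True)
a=grab("wrist");b=grab("side")
cv2.imwrite("pics/e.png",np.hstack([cv2.resize(x["frame"],(400,300)) for x in(a,b)])[:,:,::-1])
o=ctrl.get_obs(); print(o["ee_pos"],o["finger_gap"],o["grip_force"],o["contact_force"],o["clock"])
E
```

```text
[0.4447 0.0339 0.3377] 0.4009515832762871 0.0 [-0.2011  0.5638 -0.6208] 6.15
```

View pics/e.png

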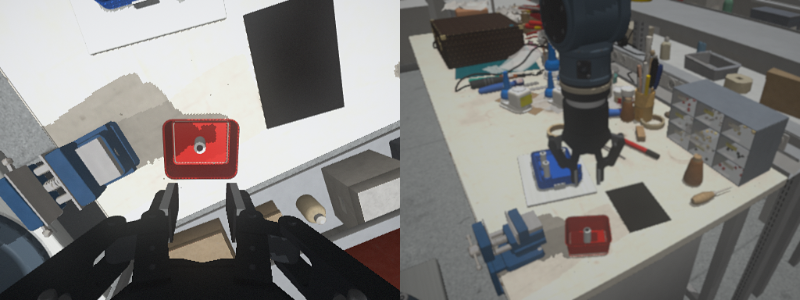

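The spacer stands free in the bin at (200,146). Now to the lug, turned the other way round so that joint 6 stays mid-range.

carry_out(motion=[[[0.05,0.12,0.05],[0,0,0.08],0.6],[[0.1,0.24,0.05],[0,0,0.16],0.6],[[0.15,0.36,0.05],[0,0,0.24],0.6],[[0.2,0.48,0.05],[0,0,0.32],0.6],[[0.24,0.58,0.05],[0,0,0.4],0.6],[[0.24,0.58,0.05],[0,0,0.48],0.6],[[0.24,0.58,0.05],[0,0,0.56],0.6],[[0.24,0.58,0.05],[0,0,0.64],0.6],[[0.24,0.58,0.05],[0,0,0.72],0.6],[[0.24,0.58,0.05],[0,0,0.8],0.6]])

```text
clock: 6.98
ee_pos: [0.5158, 0.2079, 0.3488]
tool_rot: [-1.199, -2.902, 0.003]
contact_force: [-0.8, 0.1, 0.2]
finger_gap: 0.402
grip_force: 0.0
```

carry_out(motion=[[[0,0,0],[0,0,0.86],0.6],[[0,0,0],[0,0,0.86],0.6],[[0,0,0],[0,0,0.86],0.6],[[0,0,0],[0,0,0.86],0.6],[[0,0,0],[0,0,0.86],0.6],[[0,0,0],[0,0,0.86],0.6],[[0,0,0],[0,0,0.86],0.6],[[0,0,0],[0,0,0.86],0.6],[[0,0,0],[0,0,0.86],0.6],[[0,0,0],[0,0,0.86],0.6]])

```text
clock: 7.82
ee_pos: [0.5159, 0.2077, 0.3489]
tool_rot: [0.725, -3.054, 0.001]
contact_force: [0.1, -0.1, 0.8]
finger_gap: 0.398
grip_force: 0.0
```

carry_out(motion=[[[0,0,0],[0,0,0],0.6],[[0,0,0],[0,0,0],0.6],[[0,0,0],[0,0,0],0.6]])

```text
clock: 8.07
ee_pos: [0.5161, 0.2078, 0.3498]
tool_rot: [0.71, -3.059, 0.0]
contact_force: [-0.2, 0.0, -0.7]
finger_gap: 0.402
grip_force: 0.0
```

```bash
python3 look.py w2
```

```text
0.058 [326.0746 142.9403] 67 c [0.4478 0.2439] size [0.0064 0.0152] ang 86.22577667236328 z 0.06443908197735859
0.058 [361.0099 173.    ] 101 c [0.4586 0.2873] size [0.0156 0.0078] ang 2.3684070110321045 z 0.06522506498732955
0.058 [258.6117 190.7994] 309 c [0.516 0.208] size [0.0272 0.0106] ang 29.565044403076172 z 0.06642110940334117
0.058 [324.9072 211.3918] 97 c [0.5069 0.2758] size [0.0079 0.0157] ang 62.903541564941406 z 0.06555911016089189
0.058 [356.547  237.9402] 117 c [0.5171 0.3182] size [0.0074 0.0155] ang 66.59532165527344 z 0.06528548372906168
0.058 [ 40.0866 337.2888] 277 c [0.7795 0.0597] size [0.0079 0.0281] ang 24.219938278198242 z 0.06454841516586157
0.072 [335.2997 147.33  ] 297 c [0.4478 0.2487] size [0.0147 0.0157] ang 24.153406143188477 z 0.07924543556846575
0.072 [370.7671 178.726 ] 292 c [0.4583 0.2914] size [0.0159 0.0155] ang 89.55509948730469 z 0.07903685926444175
0.072 [330.4449 220.4488] 254 c [0.5087 0.2791] size [0.0151 0.0151] ang 82.62442016601562 z 0.07910449483780427
0.072 [363.3373 247.3253] 249 c [0.5188 0.3222] size [0.0154 0.0149] ang 70.16063690185547 z 0.07912275295728452
0.072 [ 27.6696 350.5217] 230 c [0.7863 0.0578] size [0.0109 0.026 ] ang 54.36031723022461 z 0.07679086837042227
[0.5161 0.2078 0.3501] grasp [0.516  0.2077 0.1951] yaw y 116.15865902434442 gap 0.39918169020800626 0.0 8.1167 [ 0.3828  0.3149 -0.0475  1.2093 -0.0001 -0.0738]
```

View pics/w2.png

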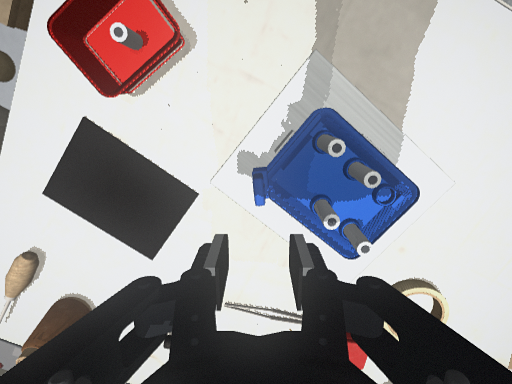

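The lug's top is at pixel (259,191), or (0.516,0.208), directly below the tool. Its normal is at about 120.8°, so I'll turn 4.6°, descend and grip firmly.

carry_out(motion=[[[0,0,-0.1],[0,0,0.05],0.6],[[0,0,-0.2],[0,0,0.05],0.6],[[0,0,-0.28],[0,0,0.05],0.6],[[0,0,-0.34],[0,0,0.05],0.6],[[0,0,-0.39],[0,0,0.05],0.6],[[0,0,-0.42],[0,0,0.05],0.6],[[0,0,-0.44],[0,0,0.05],0.6],[[0,0,-0.443],[0,0,0.05],0.6],[[0,0,-0.443],[0,0,0.05],0.6]])

```text
clock: 8.87
ee_pos: [0.5164, 0.2079, 0.218]
tool_rot: [-0.835, 3.028, -0.0]
contact_force: [-0.1, 0.1, -0.1]
finger_gap: 0.403
grip_force: 0.0
```

carry_out(motion=[[[0,0,0],[0,0,0],0.8],[[0,0,0],[0,0,0],0.8],[[0,0,0],[0,0,0],1],[[0,0,0],[0,0,0],1],[[0,0,0],[0,0,0],1],[[0,0,0],[0,0,0],1],[[0,0,0],[0,0,0],1],[[0,0,0],[0,0,0],1],[[0,0,0],[0,0,0],1]], newtons=100)

```text
clock: 9.62
ee_pos: [0.5164, 0.208, 0.2189]
tool_rot: [-0.836, 3.027, 0.0]
contact_force: [-1.4, 0.5, 5.1]
finger_gap: 0.089
grip_force: 98.2
```

```bash
python3 - <<'E'
from h import *
np.set_printoptions(precision=4,suppress=True)
o=ctrl.get_obs(); p=np.array(o["ee_pos"]); R=cv2.Rodrigues(np.array(o["tool_rot"]))[0]
print(p,o["contact_force"],o["moment"],o["finger_gap"],o["grip_force"],o["qpos"],np.degrees(np.arctan2(R[1,1],R[0,1])))
xh=np.array([-.233,-.972,0]);yh=np.array([.972,-.233,0]); lug=np.array([.516,.208,.053])
far=lug-.134*xh-.098*yh; far[2]=.034
d=lug-far; d[2]=0; d/=np.linalg.norm(d); ax=np.cross(d,[0,0,1])
print("far",far,"axis",ax)
for t in range(1,14):
    Q=cv2.Rodrigues(ax*np.radians(t))[0]; s=far+Q@(p-far)-p
    print(t,"shift",s/.3,"turn",ax*t/90,"lug dz",(far+Q@(lug-far)-lug)[2])
E
```

```text
[0.5164 0.208  0.2189] [-1.372   0.5146  5.1035] [0.0094 0.3015 0.4443] 0.0892830254937308 98.17401766777039 [ 0.383   0.4155 -0.2584  0.8952  0.0001 -0.1562] 120.89132216960172
far [0.452  0.3611 0.034 ] axis [-0.9225 -0.3859  0.    ]
1 shift [-0.0042  0.01    0.0096] turn [-0.0103 -0.0043  0.    ] lug dz 0.0028930727244650886
2 shift [-0.0084  0.0202  0.0189] turn [-0.0205 -0.0086  0.    ] lug dz 0.005779476606895345
3 shift [-0.0127  0.0305  0.0281] turn [-0.0308 -0.0129  0.    ] lug dz 0.008658332420706967
4 shift [-0.0171  0.0409  0.0371] turn [-0.041  -0.0172  0.    ] lug dz 0.01152876323853095
5 shift [-0.0215  0.0515  0.0459] turn [-0.0513 -0.0214  0.    ] lug dz 0.01438989469933371
6 shift [-0.026   0.0622  0.0545] turn [-0.0615 -0.0257  0.    ] lug dz 0.017240855274755877
7 shift [-0.0306  0.0731  0.0629] turn [-0.0718 -0.03    0.    ] lug dz 0.02008077653458832
8 shift [-0.0352  0.0841  0.071 ] turn [-0.082  -0.0343  0.    ] lug dz 0.022908793411304328
9 shift [-0.0398  0.0952  0.079 ] turn [-0.0923 -0.0386  0.    ] lug dz 0.02572404446356768
10 shift [-0.0445  0.1065  0.0867] turn [-0.1025 -0.0429  0.    ] lug dz 0.028525672138635848
11 shift [-0.0493  0.1179  0.0943] turn [-0.1128 -0.0472  0.    ] lug dz 0.03131282303357907
12 shift [-0.0541  0.1294  0.1016] turn [-0.123  -0.0515  0.    ] lug dz 0.034084648155235035
13 shift [-0.059   0.141   0.1087] turn [-0.1333 -0.0557  0.    ] lug dz 0.036840303178820345
```

carry_out(motion=[[[-0.002,0.005,0.005],[-0.005,-0.002,0],1],[[-0.004,0.01,0.0096],[-0.0103,-0.0043,0],1],[[-0.006,0.015,0.014],[-0.015,-0.0065,0],1],[[-0.0084,0.02,0.019],[-0.0205,-0.0086,0],1],[[-0.0127,0.03,0.028],[-0.031,-0.013,0],1],[[-0.017,0.041,0.037],[-0.041,-0.017,0],1],[[-0.0215,0.0515,0.046],[-0.051,-0.0214,0],1],[[-0.0215,0.0515,0.046],[-0.051,-0.0214,0],1]])

```text
clock: 10.28
ee_pos: [0.5095, 0.2238, 0.2323]
tool_rot: [-0.833, 3.014, -0.139]
contact_force: [-0.1, -3.5, 0.9]
finger_gap: 0.09
grip_force: 98.4
```

```bash
cat > chk.py <<'E'
from h import *
import sys
np.set_printoptions(precision=4,suppress=True)
o=ctrl.get_obs(); R=cv2.Rodrigues(np.array(o["tool_rot"]))[0]
print(o["ee_pos"],"tool z",R[:,2],"F",o["contact_force"],"gap",o["finger_gap"],o["grip_force"],o["clock"])
# rim plane of the tray from blue points, and spacers
f=grab("wrist"); hsv=cv2.cvtColor(f["frame"],cv2.COLOR_RGB2HSV); P=cloud(f); d=f["depth"]
m=(hsv[...,0]>105)&(hsv[...,0]<130)&(hsv[...,1]>110)&(d>.12)
n,l,st,ce=cv2.connectedComponentsWithStats(m.astype(np.uint8)); i=1+np.argmax(st[1:,4]); q=P[l==i]
r=cv2.minAreaRect(q[:,:2].astype(np.float32)); print("blue",len(q),r,"z pct",np.percentile(q[:,2],[1,10,50,90,99]))
b=cv2.boxPoints(r)
for c in b:
    near=q[np.linalg.norm(q[:,:2]-c,axis=1)<.025]; 
    if len(near): print("corner",c,"max z",np.percentile(near[:,2],95))
if len(sys.argv)>1: g=grab("side"); cv2.imwrite("pics/%s.png"%sys.argv[1],np.hstack([cv2.resize(x["frame"],(400,300)) for x in(f,g)])[:,:,::-1])
E
python3 chk.py
```

```text
[0.5095 0.2238 0.2323] tool z [ 0.0352 -0.0822 -0.996 ] F [-0.0821 -3.5419  0.8874] gap 0.09030401625203839 98.36153984069824 10.2833
blue 28080 ((0.4846171438694, 0.28183484077453613), (0.1554599553346634, 0.11358214914798737), 76.30268859863281) z pct [0.0222 0.0332 0.0392 0.0482 0.0809]
corner [0.411  0.2198] max z 0.04834412805402719
corner [0.5214 0.1929] max z 0.08142176521733374
corner [0.4478 0.3708] max z 0.03947339956083932
```

Peeling as planned, with the far corner still at 39.5 mm. I'll carry on to 10°.

carry_out(motion=[[[-0.0045,0.0107,0.0086],[-0.0103,-0.0043,0],1],[[-0.009,0.0216,0.017],[-0.0205,-0.0086,0],1],[[-0.0137,0.0326,0.025],[-0.031,-0.013,0],1],[[-0.018,0.0437,0.033],[-0.041,-0.017,0],1],[[-0.023,0.055,0.041],[-0.051,-0.0214,0],1],[[-0.023,0.055,0.041],[-0.051,-0.0214,0],1],[[-0.023,0.055,0.041],[-0.051,-0.0214,0],1],[[-0.023,0.055,0.041],[-0.051,-0.0214,0],1]])

```text
clock: 11.0
ee_pos: [0.5029, 0.2397, 0.2439]
tool_rot: [-0.827, 2.996, -0.269]
contact_force: [-0.2, -3.7, 3.2]
finger_gap: 0.092
grip_force: 98.5
```

```bash
python3 chk.py p1
```

```text
[0.5029 0.2397 0.2439] tool z [ 0.067  -0.1596 -0.9849] F [-0.1946 -3.6568  3.1505] gap 0.09205219956063719 98.47021579742432 11.0
blue 28175 ((0.4834243059158325, 0.28284674882888794), (0.15496104955673218, 0.11168176680803299), 75.82059478759766) z pct [0.0229 0.0364 0.0465 0.0591 0.0942]
corner [0.4103 0.2214] max z 0.057487775679043555
corner [0.5186 0.194 ] max z 0.09485218670655796
corner [0.4483 0.3716] max z 0.04024462338662999
```

View pics/p1.png

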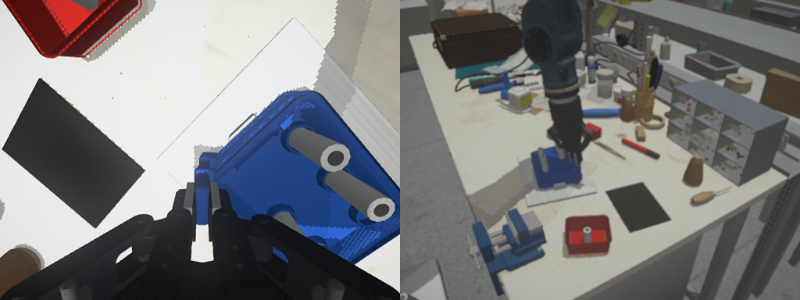

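The picture shows the tray tilted in the grip at (210,180) with its spacers standing. Next I lift it slowly with the tilt kept.

carry_out(motion=[[[0,-0.002,0.005],[0,0,0],1],[[0,-0.004,0.01],[0,0,0],1],[[0,-0.005,0.016],[0,0,0],1],[[0,-0.005,0.024],[0,0,0],1],[[0,-0.005,0.032],[0,0,0],1],[[0,-0.005,0.042],[0,0,0],1],[[0,-0.005,0.055],[0,0,0],1],[[0,-0.005,0.07],[0,0,0],1],[[0,-0.005,0.085],[0,0,0],1],[[0,-0.005,0.1],[0,0,0],1]])

```text
clock: 11.93
ee_pos: [0.5029, 0.2383, 0.2745]
tool_rot: [-0.827, 2.996, -0.269]
contact_force: [-0.1, 0.5, -1.2]
finger_gap: 0.096
grip_force: 98.0
```

```bash
python3 chk.py p2
```

```text
[0.5029 0.2383 0.2745] tool z [ 0.0672 -0.1594 -0.9849] F [-0.061   0.4578 -1.2111] gap 0.09558505495173343 97.98304080963135 11.9333
blue 28215 ((0.4842839241027832, 0.28241294622421265), (0.15186116099357605, 0.11389118432998657), 73.83856201171875) z pct [0.0237 0.0651 0.0762 0.0893 0.1248]
corner [0.4085 0.2253] max z 0.08728714900714132
corner [0.5178 0.1936] max z 0.12542745941220626
corner [0.4507 0.3712] max z 0.0694685806045978
```

View pics/p2.png

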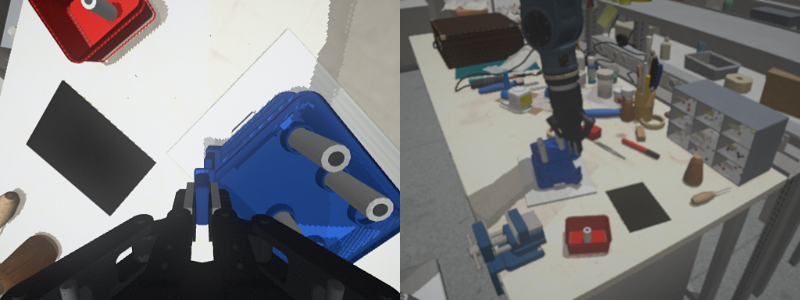

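Free of the stack, with the far corner at 69 mm and the trays beneath unmoved. Now up, across and level.

carry_out(motion=[[[0,0,0.02],[0,0,0],1],[[0,0,0.05],[0,0,0],1],[[0,0,0.08],[0,0,0],1],[[0,0,0.11],[0.01,0.004,0],1],[[0,0,0.14],[0.02,0.0086,0],1],[[0.01,-0.02,0.17],[0.03,0.013,0],1],[[0.03,-0.05,0.19],[0.04,0.017,0],1],[[0.05,-0.09,0.19],[0.05,0.021,0],1],[[0.07,-0.13,0.19],[0.06,0.025,0],1],[[0.09,-0.17,0.19],[0.07,0.029,0],1]])

```text
clock: 12.87
ee_pos: [0.5305, 0.1859, 0.3315]
tool_rot: [-0.833, 3.019, -0.083]
contact_force: [-0.3, 0.2, -2.5]
finger_gap: 0.092
grip_force: 98.0
```

carry_out(motion=[[[0.02,-0.045,0],[0.01,0.004,0],1],[[0.05,-0.1,0],[0.02,0.0086,0],1],[[0.08,-0.15,0],[0.0325,0.014,0],1],[[0.11,-0.2,0],[0.0325,0.014,0],1],[[0.14,-0.25,0],[0.0325,0.014,0],1],[[0.17,-0.3,0],[0.0325,0.014,0],1],[[0.2,-0.35,0],[0.0325,0.014,0],1],[[0.23,-0.4,0],[0.0325,0.014,0],1],[[0.26,-0.45,0],[0.0325,0.014,0],1],[[0.285,-0.5,0],[0.0325,0.014,0],1]])

```text
clock: 13.7
ee_pos: [0.6161, 0.0352, 0.3312]
tool_rot: [-0.834, 3.028, 0.002]
contact_force: [-0.7, 0.4, -0.3]
finger_gap: 0.092
grip_force: 98.0
```

carry_out(motion=[[[0.02,-0.04,0],[0,0,0],1],[[0.04,-0.08,-0.01],[0,0,0],1],[[0.06,-0.11,-0.03],[0,0,0],1],[[0.07,-0.135,-0.05],[0,0,0],1],[[0.075,-0.15,-0.08],[0,0,0],1],[[0.075,-0.15,-0.1],[0,0,0],1],[[0.075,-0.15,-0.12],[0,0,0],1],[[0.075,-0.15,-0.125],[0,0,0],1],[[0.075,-0.15,-0.125],[0,0,0],1],[[0.075,-0.15,-0.125],[0,0,0],1]])

```text
clock: 14.53
ee_pos: [0.6377, -0.0071, 0.2935]
tool_rot: [0.837, -3.028, -0.001]
contact_force: [-0.2, 0.5, -2.1]
finger_gap: 0.093
grip_force: 98.0
```

```bash
python3 chk.py p3; python3 - <<'E'
from h import *
np.set_printoptions(precision=4,suppress=True)
f=grab("side");g=grab("top");P=cloud(g)
cv2.imwrite("pics/q.png",np.hstack([cv2.resize(x["frame"],(400,300)) for x in(f,g)])[:,:,::-1])
w=grab("wrist");P=cloud(w);hsv=cv2.cvtColor(w["frame"],cv2.COLOR_RGB2HSV);d=w["depth"];m=(hsv[...,0]>105)&(hsv[...,0]<130)&(hsv[...,1]>110)&(d>.12)&(P[...,2]>.06)
q=P[m]
best=None; rng=np.random.default_rng(0)
for _ in range(300):
    a=q[rng.choice(len(q),3)]; n=np.cross(a[1]-a[0],a[2]-a[0]); L=np.linalg.norm(n)
    if L<1e-4: continue
    n/=L; c=(abs((q-a[0])@n)<.002).sum()
    if n[2]**2>.5 and(best is None or c>best[0]): best=(c,n*np.sign(n[2]),a[0])
c,n,a=best; i=q[abs((q-a)@n)<.002]; print("floor plane n",n,c,"tilt deg",np.degrees(np.arccos(n[2])),"z at inliers",i.mean(0))
E
```

```text
[ 0.6377 -0.0071  0.2935] tool z [-0.0003  0.0008 -1.    ] F [-0.2292  0.4839 -2.0501] gap 0.09324238389923525 97.99056887626648 14.5333
blue 26040 ((0.6084420084953308, 0.06598237156867981), (0.1554504781961441, 0.11775697022676468), 75.56864166259766) z pct [0.1016 0.1031 0.1062 0.1129 0.1415]
corner [0.5321 0.0054] max z 0.11343500830920628
corner [ 0.6461 -0.024 ] max z 0.1419719145221671
corner [0.5708 0.1559] max z 0.11291225241787077
floor plane n [0.0872 0.0051 0.9962] 12456 tilt deg 5.0096919460571705 z at inliers [0.5992 0.0612 0.1052]
```

View pics/q.png

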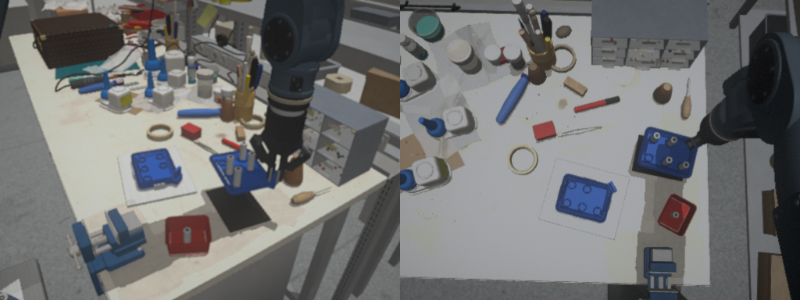

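Side view (left): the tray is held above the pad with four spacers upright. Top view (right): it is centred at (668,152), with the stack in place at (585,198) and the spacer in the bin. I'll do one tilt check from the spacer tops, then hand in.

```bash
python3 - <<'E'
from h import *
np.set_printoptions(precision=4,suppress=True)
f=grab("top"); P=cloud(f); Z=P[...,2]
m=((Z>.135)&(Z<.17)&(P[...,0]>.5)&(P[...,0]<.68)&(P[...,1]>.015)&(P[...,1]<.16)).astype(np.uint8)
n,l,st,ce=cv2.connectedComponentsWithStats(m); c=[]
for i in range(1,n):
    if st[i,4]>15: q=P[l==i]; q=q[q[:,2]>np.percentile(q[:,2],50)-.004]; c.append(q.mean(0)); print(st[i,4],c[-1])
c=np.array(c)
if len(c)>=3:
    A=np.c_[c[:,:2],np.ones(len(c))]; s=np.linalg.lstsq(A,c[:,2],rcond=None)[0]; print("slope deg",np.degrees(s[:2]))
E
```

```text
67 [0.6404 0.1076 0.1534]
68 [0.6303 0.0644 0.1534]
69 [0.5798 0.0772 0.1532]
70 [0.5687 0.0354 0.1532]
slope deg [ 0.2066 -0.0663]
```

```bash
python3 -c "
from plant import ctrl
print(ctrl.hand_in())"
```

```text
the job is handed in; nothing more can be done
None
```

I handed the job in at about 14.6 s: the short spacer is in the red bin, and the tray with its four good spacers is held by the lug, level to within 0.3°, about 10 cm above the pad and within 2 mm of its centre. I saw no movement of the stack or the bystanders, though no verdict came back.

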